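Pull the travel clip and stroke the slide

TASK

Take the orange hooked pick from its rack and use it, not your fingers, to pry the red spring clip out of the groove in the slide's shaft, and leave the clip lying down in the green tray. Only then run the blue carriage all the way to the far end of its travel and back fully home against the end block it started near, feeling for sticky spots. Finish with the pick hanging in its rack again and everything else left where it was.

Things in the scene. Friction and masses are not known exactly. Their poses are not given: they have to be found in the camera images.
- rail: Fixed slide unit: base plate 120 x 300 x 12 mm, grey end blocks 105 mm high at y = +-126 to +-150 mm, a steel shaft of 40 mm diameter between them along its y axis, 75 mm up. Origin: centre of the underside; z up. A groove 9 mm wide, 4 mm deep runs round the shaft at y = 0. The carriage starts on the -y side of it; the shaft on the +y side is free
- groove (a point): The centre of the groove, on the shaft's axis, 75 mm above the bench; same axes as rail
- carriage (a joint): Position of the blue carriage in m: 0 fully home against the -y end block, 0.172 at the far end against the +y block (moves along rail's +y). Stays where it is left; friction about 3 N plus 15 N per m/s. It starts 3 to 12 mm off home; the clip in the groove stops it from passing
- carriage_grip (a point): Top centre of the carriage's black grip, 158 mm above the bench; the grip is an upright block 22 mm (rail's x) by 44 mm (rail's y), 42 mm high, over a flat top 116 mm above the bench. The carriage below is 84 mm wide (90 mm at its top plate) and 80 mm long (y)
- clip: Loose red sprung clip, 63 g, 74 mm high, 46 wide, 6 thick, clipped from above over the groove. Origin: centre of its arc, on the shaft's axis at the start. z up to its eye, y along the shaft (square to its flat plane). Two spring arms grip the groove down to 40 degrees below its middle; a straight upward pull of 10 to 25 N on the eye frees it within 20 mm of lift
- clip_eye (a point): Centre of the clip's eye, 39 mm above its origin (114 mm above the bench at the start): a closed window 26 mm wide (x), 26 mm high, open along the clip's y; lower edge 6 mm above the shaft's top, upper bar 7 mm thick. Hanging by that bar, the clip's feet are about 67 mm below the bar's underside
- pick: Loose hooked pick, 0.1 kg, upright in the rack. Origin: centre of the underside of its steel shoulder (34 x 34 x 5 mm). z up: orange handle 24 x 24 mm above it, up to z = 62 mm. Below: a 6 mm round shank down to z = -88 mm, then a level hook of 6 mm bar along the pick's +x, 29 mm long from the shank's axis, centre line at z = -85 mm, its end turned up to z = -78 mm
- pick_hook (a point): Middle of the hook's level bar, at 13, 0, -85 mm in the pick's frame; the shank's face is 10 mm behind it, the upturned tip 10 mm ahead
- rack: Fixed wooden pick rack: base 110 x 90 x 12 mm, post at its +x end (x = 30 to 50 mm), two level steel tines, 10 mm thick, 18 mm wide, pointing along its -x from the post to x = -36 mm, with a gap of 16 mm (y = -8 to 8 mm) between them, open at the -x end. Nothing rises above the tines' top, 120 mm above the bench. Origin: centre of the underside; z up
- rack_seat (a point): Middle of the tines' top at the rack's x = 0, y = 0, 120 mm above the bench, axes as rack. The pick's origin rests here, shank down in the gap, shoulder on both tines, hook pointing out along the rack's -x (within 0.1 rad). To take it out, raise it a little and draw it out along -x
- tray: Fixed green open tray 170 (x) x 130 (y) x 30 mm, walls and floor 4 to 5 mm thick. Origin: centre of the underside; z up
- glue: Bystander: yellow glue bottle, 60 mm diameter, 174 mm high; origin at its base
- tin: Bystander: green can, 90 mm diameter, 90 mm high; origin at its base
- tape: Bystander: yellow tape measure 65 x 40 x 60 mm; origin at its base
- square: Bystander: joiner's square lying flat, wooden stock 130 x 26 x 18 mm along x with a steel blade reaching 190 mm in its +y; origin under the stock's centre
- sander: Bystander: cork sanding block 120 x 65 x 35 mm; origin at its base
- offcut: Bystander: pale wooden offcut 160 x 70 x 45 mm; origin at its base
- driver: Bystander: screwdriver 200 mm long lying along its x; origin on its underside
Things that resemble listed ones, but are neither listed nor needed, are in the scene too. Several things have the shape of the clip; the one meant has the colours described above.

How it is judged:
By the outcome, as a careful person would: the job done as asked, in the order asked, and still so for the second after the job is handed in, with the robot touching nothing.
It also fails if it takes over 72 s, if anything falls off the work surface, if the arm or the gripper's body presses on something with over 40 N, if the wrist force passes 120 N, or if a joint passes its speed limit or range.

ROBOT

A 6-joint arm with a two-finger parallel gripper is mounted at the origin on the work surface. World frame = base frame: x ahead of the robot, y to its left, z up, the work surface at z = 0. Lengths are in mm, angles in rad, forces in N, time in s.
With the tool pointing down it reaches from about 375 to 975 mm from the base axis. Payload 3.8 kg.
Tool frame: the origin (TCP) lies midway between the tips of the shut fingers; the grasp point (between the pads) lies 19 mm behind it; z points along the fingers, y is the direction in which the jaws open and shut (so a half turn about z gives the same grasp; the last joint's range is limited). The gripper opens to 88 mm and grips with 3 to 60 N. Pads are 18 mm wide; open, the fingers measure 123 mm over their backs; the gripper's body (75 mm by 187 mm) begins 45 mm behind the grasp point.
Start: joints at [1.218, 0.264, 1.604, -0, 1.274, -0.037], TCP at [209.637, 641.615, 238.706] pointing down, gripper open.
Joint ranges: [-2.63, 2.63], [-0.94, 2.18], [0.31, 2.57], [-1.31, 4.45], [0, 2.66], [-2.55, 2.55]. Speed limits (rad/s): [2.57, 2.57, 3.14, 3.14, 3.14, 3.14].

INTERFACE

Orientations are given as a rotation vector (axis times angle).
In Python, from workcell import arm gives the robot as it stands.
- The arm moves only by the tool jog_arm, never from a script. Its argument "targets" is a list of rows, each a list of 7 numbers: the shift along the world's x, y, z in cm, then the turn, a rotation vector about the world's x, y, z in rad, then the finger opening in cm, from 0 to 8.81. In form: [[x, y, z, rx, ry, rz, gripper], ...]. A call has 1 to 5 rows; each row is the pose to reach, as a shift and turn from the pose commanded when the call began; what a row does not reach only later rows make up. A row lasts 1/8 s, in which the tool goes at most 62.5 mm and 10.7 degrees, less where a joint would pass 70% of its speed; a pose out of reach is approached as far as the arm can. A call with a gripper value outside its range is refused whole. The fingers move at their own pace and stop on an object; "grip_force" is the grip in N (left out, the last holds). Time passes only in rows, so rows that repeat a pose let the fingers close. It gives the time, the measured TCP pose, the force and the opening at its end, in the units of the state.
- arm.sense(): the state, without advancing time (a new reading comes with each control period).
- arm.grab_frame(name): name is "scene" or "top" or "wrist"; returns a dict with "frame" (480x640x3 uint8, red, green, blue), "intrinsics" (3x3 intrinsics, pixels), "rvec" (rotation vector, rad) and "tvec" (3), from world to camera coordinates, as OpenCV has them. Camera axes: x right, y down, z forward; pixel columns grow to the right and rows downward; lengths in mm; the calibration is good to about 2 mm. A picture is of the moment at which its call begins. There is no depth.
- arm.job_done(): hands the job in, once; it reports no verdict.
Trained networks look in a picture, given as the dict that the camera call returned (one of the last four; its "shot" number tells which), for a name from the list of things; names that differ only in an ending like _2 or _b are one class to them, and where a whole thing is asked for, a point or a joint stands for the part that bears it (a point fixed in the world has none). Each returns a list of dicts, best first, with "conf" (0 to 1); they miss things now and then, are a little off and sometimes report something else, mostly with a low value. They report only what shows in the picture. A call takes as long as a camera call. They do not tell look-alikes from the thing itself.
- arm.trace(query, picture): "mask" (480x640 bool, what is visible of it) and "box" ([left, top, right, bottom] in pixels, round what is visible of it).
The state is a dict: "time": time; "joints": joint angles; "qd": joint speeds; "tau": joint torques, N m; "tcp_pos": TCP position; "orientation": TCP orientation; "contact_force": force on the tool from outside, world axes, zero at the start; "wrist_torque": the same for the moment, N m; "width": opening from 0.0 (shut) to 1.0 (fully open).
Only numpy, scipy, OpenCV 4.12 (cv2) and the standard library are available. Lean on these libraries where they do the work, as an engineer would, in place of code of your own. Each camera call takes 0.05 s, during which the arm holds its last target. There are 200 camera calls.

## Working session

There is one attempt and no reset: what is moved stays moved. The work goes in short steps, Python scripts to look and compute and a tool call to move; the robot and the scene stay as the last step left them, time stands still between calls to the robot, and variables do not carry over. Pictures are saved under pics/ and viewed, about 8 in all and at most 12, crops included, and the job is handed in when it is done.

Besides the shell and the picture viewer there is one more tool, called after "Request:" as name(argument=value, ...) on one line, values as JSON. jog_arm: Moves the arm, as the interface text tells. Its arguments: {"type":"object","properties":{"targets":{"type":"array","items":{"type":"array","items":{"type":"number"}}},"grip_force":{"type":"number"}},"required":["targets"]}

```bash
mkdir -p pics && ls && cat > h.py <<'E'
import numpy as np, cv2
from workcell import arm
def cam(p):
    R=cv2.Rodrigues(np.array(p["rvec"],float))[0]; return np.array(p["intrinsics"],float),R,np.array(p["tvec"],float).ravel()
def proj(p,X):
    K,R,t=cam(p); return cv2.projectPoints(np.atleast_2d(np.array(X,float)),np.array(p["rvec"],float),t,K,None)[0][:,0]
def back(p,uv,z):
    K,R,t=cam(p); d=R.T@np.linalg.inv(K)@np.array([uv[0],uv[1],1.]); c=-R.T@t
    return c+d*(z-c[2])/d[2]
def save(p,name,crop=None,s=1):
    im=p["frame"][...,::-1]
    if crop: l,t,r,b=crop; im=im[t:b,l:r]
    cv2.imwrite("pics/"+name,cv2.resize(im,None,fx=s,fy=s,interpolation=cv2.INTER_CUBIC))
E
python3 - <<'E'
from h import *
s=arm.sense();print(s)
for n in("scene","top"):
    p=arm.grab_frame(n);save(p,n+".png");K,R,t=cam(p);print(n,-R.T@t,R[2])
    for q in("rail","carriage","clip","pick","rack","tray"):
        for d in arm.trace(q,p)[:4]:
            m=d["mask"];v,u=np.nonzero(m);print(q,round(d["conf"],2),d["box"],[u.mean().round(),v.mean().round()], p["frame"][m].mean(0).round(), len(u))
E
```

```text
pics
{'time': 0.0, 'joints': array([ 1.21812687e+00,  2.64766838e-01,  1.60536860e+00, -1.62181023e-05,
        1.27365653e+00, -3.68943186e-02]), 'qd': array([-0.00104275, -0.0011508 ,  0.0015325 , -0.00061789, -0.00042508,
       -0.00072993]), 'tau': array([ 5.86084552e-04, -5.02116179e+01, -3.56877100e+01,  7.30181322e-02,
        2.96869583e-02, -1.85073868e-04]), 'tcp_pos': array([209.38568069, 640.96950579, 237.3816682 ]), 'orientation': array([-0.49388794, -3.10211036,  0.00339362]), 'contact_force': array([-0.63182639,  0.84578608, -0.83085769]), 'wrist_torque': array([-0.01793232, -0.06068833,  0.03349326]), 'width': 0.997368212077683}
scene [1136.40021149  563.32308626  683.69062933] [-0.58387153 -0.55163914 -0.59564108]
rail 0.7 [242.8, 204.0, 380.5, 326.4] [np.float64(309.0), np.float64(263.0)] [85. 87. 95.] 7882
carriage 0.6 [260.0, 201.7, 306.0, 261.6] [np.float64(280.0), np.float64(230.0)] [44. 52. 64.] 1898
carriage 0.2 [455.4, 247.9, 480.8, 288.2] [np.float64(467.0), np.float64(270.0)] [88. 51. 21.] 628
clip 0.75 [322.5, 212.8, 345.0, 236.4] [np.float64(334.0), np.f
[... 1200 characters left out ...]
] 609
clip 0.72 [354.5, 280.6, 381.8, 307.7] [np.float64(368.0), np.float64(296.0)] [101. 134. 118.] 215
clip 0.66 [364.0, 169.8, 391.6, 193.7] [np.float64(379.0), np.float64(179.0)] [191. 187.  96.] 149
clip 0.56 [336.5, 221.1, 338.8, 238.3] [np.float64(337.0), np.float64(231.0)] [116.  71.  71.] 50
pick 0.78 [206.1, 263.2, 224.1, 274.4] [np.float64(211.0), np.float64(269.0)] [133.  93.  64.] 214
rack 0.81 [205.7, 244.4, 242.8, 294.5] [np.float64(222.0), np.float64(272.0)] [117.  94.  76.] 1268
tray 0.64 [416.5, 239.2, 481.4, 316.5] [np.float64(448.0), np.float64(277.0)] [ 75. 152.  89.] 3278
tray 0.19 [279.4, 208.8, 397.9, 258.9] [np.float64(337.0), np.float64(236.0)] [135. 137. 146.] 5005
```

View pics/scene.png

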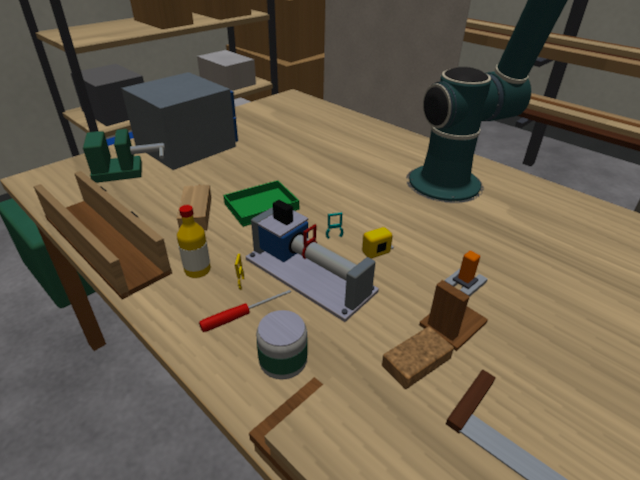

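View pics/top.png

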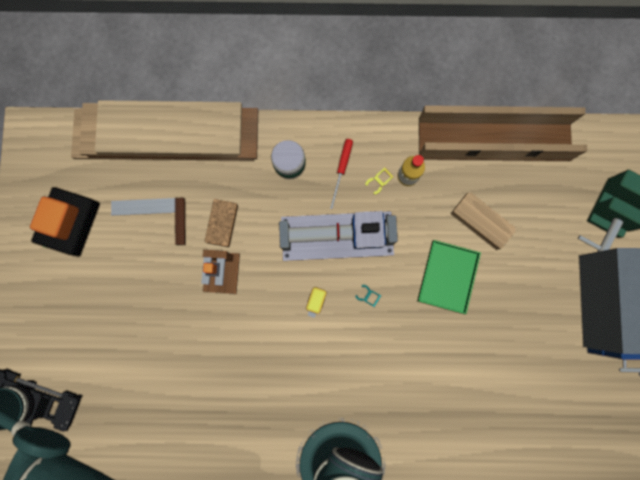

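```bash
python3 - <<'E'
from h import *
p=arm.grab_frame("top");im=p["frame"][...,::-1]
a=cv2.resize(im[235:305,190:260],None,fx=5,fy=5,interpolation=cv2.INTER_CUBIC)
b=cv2.resize(im[200:270,270:410],None,fx=5,fy=5,interpolation=cv2.INTER_CUBIC)
q=arm.grab_frame("scene")["frame"][...,::-1]
c=cv2.resize(q[240:360,410:500],None,fx=3,fy=3,interpolation=cv2.INTER_CUBIC)[:,:]
d=cv2.resize(q[195:275,240:390],None,fx=3,fy=3,interpolation=cv2.INTER_CUBIC)
W=np.zeros((350*1+250,800,3),np.uint8)
W=np.zeros((600,800,3),np.uint8)
W[:250,:250]=cv2.resize(a,(250,250));W[:250,260:760]=cv2.resize(b,(500,250))
W[255:255+345,0:270]=c[:345];W[255:495,280:730]=d
cv2.imwrite("pics/c1.png",W)
for n,uv,z in [("pickhandle",(209,268),182),("railL-end",(283,235),105),("railR",(392,229),105),("clip",(337,231),130),("tray",(448,277),15),("teal",(368,296),0),("rackc",(221,272),0)]:
    print(n,back(p,uv,z).round())
E
```

```text
pickhandle [492. 323. 182.]
railL-end [582. 155. 105.]
railR [ 601. -122.  105.]
clip [591.  18. 130.]
tray [ 485. -281.   15.]
teal [433. -69.   0.]
rackc [493. 328.   0.]
```

View pics/c1.png

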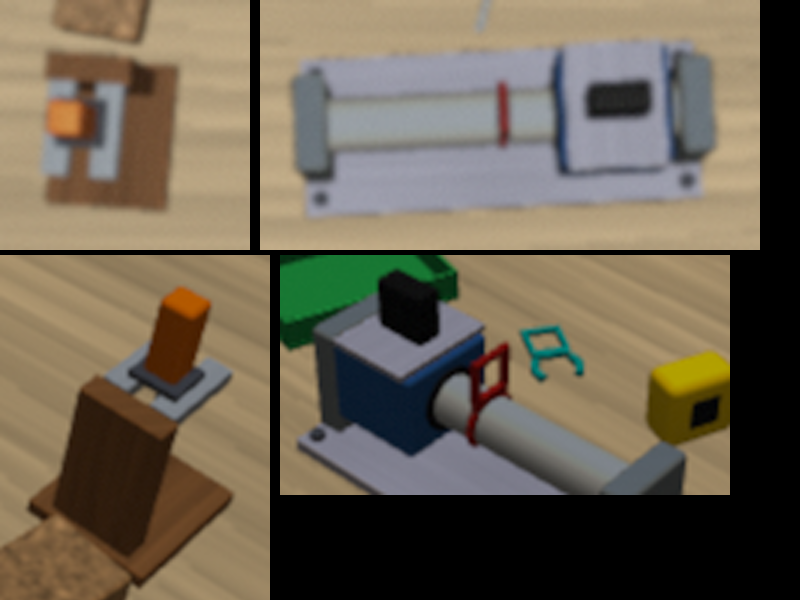

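Request:
jog_arm(targets=[[26,-31.8,8,0,0,-1.257,8.8],[26,-31.8,8,0,0,-1.257,8.8],[26,-31.8,8,0,0,-1.257,8.8],[26,-31.8,8,0,0,-1.257,8.8],[26,-31.8,8,0,0,-1.257,8.8]])

```text
time: 1.42
tcp_pos: [404.8, 402.6, 299.1]
orientation: [1.85, 2.539, 0.001]
contact_force: [0.6, -0.1, -0.7]
width: 0.999
```

Request:
jog_arm(targets=[[6.5,-8,2,0,0,-0.312,8.8],[6.5,-8,2,0,0,-0.312,8.8],[6.5,-8,2,0,0,-0.312,8.8]])

```text
time: 1.8
tcp_pos: [470.8, 322.1, 319.6]
orientation: [2.22, 2.222, 0.003]
contact_force: [-0.3, 0.5, 0.1]
width: 0.997
```

```bash
python3 - <<'E'
from h import *
p=arm.grab_frame("wrist");save(p,"w1.png");K,R,t=cam(p);s=arm.sense()
print(s["tcp_pos"],s["orientation"],-R.T@t,R[2],K[0,0])
for q in("pick","rack"):
    for d in arm.trace(q,p)[:3]: print(q,d["conf"],d["box"])
E
```

```text
[469.57797639 323.3256027  318.91571154] [-2.21725558e+00 -2.22524170e+00 -1.48553660e-03] [470.17598201 388.393302   465.87253044] [ 0.00201486 -0.2592646  -0.96580423] 372.02081698446256
pick 0.84 [326.4, 192.9, 365.1, 241.0]
rack 0.66 [295.7, 152.0, 403.5, 244.8]
```

View pics/w1.png

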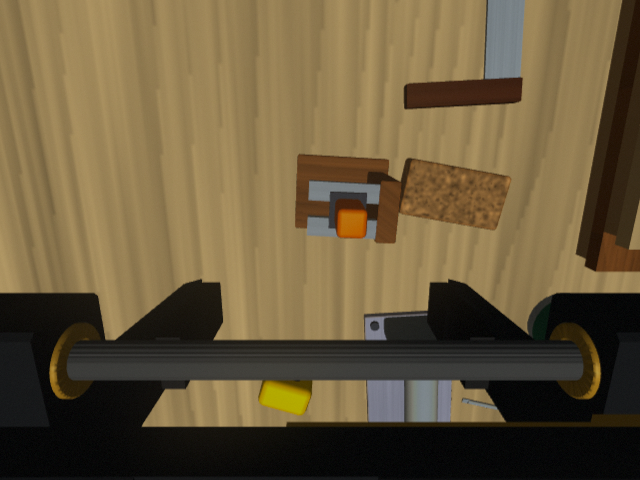

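```bash
python3 - <<'E'
from h import *
p=arm.grab_frame("wrist")
save(p,"w2.png",(280,140,420,260),5)
im=p["frame"].astype(int);o=(im[...,0]>150)&(im[...,1]<140)&(im[...,2]<60)&(im[...,0]>im[...,1]*1.6);o[300:]=0
v,u=np.nonzero(o);print(u.min(),u.max(),v.min(),v.max())
E
```

```text
341 370 214 241
```

View pics/w2.png

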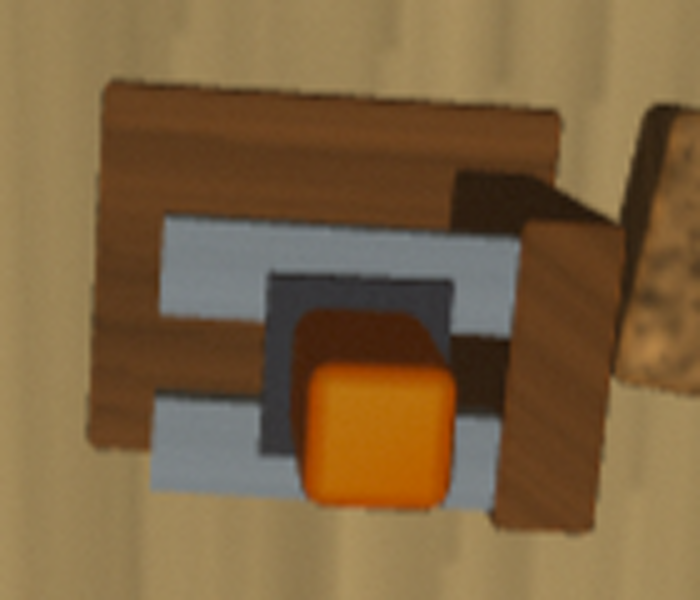

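```bash
python3 - <<'E'
from h import *
p=arm.grab_frame("wrist")
f=lambda c,z:back(p,(280+(c[0]-2)/5,140+(c[1]-2)/5),z)
print("handle top",f((381,436),181))
a=f((157,353),120);b=f((508,372),120);print("tips",a,"post",b,"len66",np.linalg.norm(b-a),"yaw",np.arctan2(*(b-a)[1::-1]))
e=(b-a)/np.linalg.norm(b-a);print("seat",a+36*e, b-30*e)
print("tine width out-out 52:",np.linalg.norm(f((163,215),120)-f((150,490),120)))
print("shoulder c", f((357,365),125),[f(c,125).round(1) for c in((270,275),(453,285),(262,453))])
E
```

```text
handle top [491.78341647 325.92908093 181.        ]
tips [454.56156272 327.48651323 120.        ] post [520.56631698 324.40532637 120.        ] len66 66.0766320013965 yaw -0.04664742258522187
seat [490.52240215 325.80781497 120.        ] [490.59895079 325.80424158 120.        ]
tine width out-out 52: 52.39303305176886
shoulder c [491.77712373 326.46343634 125.        ] [array([475.4, 343. , 125. ]), array([509. , 341.5, 125. ]), array([474.4, 309.6, 125. ])]
```

Request:
jog_arm(targets=[[2.1,0.3,-5,0,0,-0.05,8.8],[2.1,0.3,-11,0,0,-0.05,8.8],[2.1,0.3,-15,0,0,-0.05,8.8],[2.1,0.3,-17.9,0,0,-0.05,8.8],[2.1,0.3,-17.9,0,0,-0.05,8.8]], grip_force=50)

```text
time: 2.68
tcp_pos: [486.7, 326.9, 136.0]
orientation: [-2.267, -2.173, 0.011]
contact_force: [0.2, -0.5, 0.4]
width: 0.998
```

Request:
jog_arm(targets=[[0,0,0,0,0,0,3],[0,0,0,0,0,0,2],[0,0,0,0,0,0,1.5],[0,0,0,0,0,0,1.5],[0,0,0,0,0,0,1.5]], grip_force=50)

```text
time: 3.3
tcp_pos: [490.0, 327.1, 139.8]
orientation: [2.27, 2.171, 0.001]
contact_force: [-0.2, -0.0, -0.5]
width: 0.458
```

Request:
jog_arm(targets=[[0,0,0,0,0,0,1.5],[0,0,0,0,0,0,1.5],[0,0,0,0,0,0,1.5]])

```text
time: 3.68
tcp_pos: [489.9, 327.1, 139.4]
orientation: [2.27, 2.171, 0.0]
contact_force: [0.1, 0.2, -0.2]
width: 0.266
```

Request:
jog_arm(targets=[[0,0,0,0,0,0,1.5],[0,0,1.0,0,0,0,1.5],[0,0,1.5,0,0,0,1.5],[0,0,1.5,0,0,0,1.5]])

```text
time: 4.18
tcp_pos: [490.2, 327.5, 155.4]
orientation: [2.27, 2.171, 0.002]
contact_force: [0.7, -0.5, -0.1]
width: 0.268
```

Request:
jog_arm(targets=[[-2,0.1,0,0,0,0,1.5],[-5,0.25,0,0,0,0,1.5],[-8,0.4,0,0,0,0,1.5],[-8,0.4,3,0,0,0,1.5],[-8,0.4,8,0,0,0,1.5]])

```text
time: 4.8
tcp_pos: [406.2, 329.8, 232.3]
orientation: [-2.268, -2.172, 0.011]
contact_force: [0.8, -0.2, -0.2]
width: 0.265
```

```bash
python3 - <<'E'
from h import *
p=arm.grab_frame("top");q=arm.grab_frame("scene")
print(arm.sense()["tcp_pos"],arm.sense()["width"])
# rail end blocks/clip/carriage geometry from top, 6x crop
save(p,"t6.png",(272,203,402,263),6)
save(q,"s6.png",(410,200,500,300),4)
for n in("clip","carriage_grip","tray"):
    for pic in(p,q):
        for d in arm.trace(n,pic)[:3]: print(n,d["conf"],d["box"])
E
```

```text
[411.156315   333.28932146 240.42504464] 0.2632218326833858
clip 0.57 [364.4, 167.0, 392.9, 184.6]
clip 0.54 [338.4, 223.3, 341.6, 241.4]
clip 0.48 [359.8, 282.6, 385.9, 311.2]
clip 0.64 [321.3, 217.4, 343.8, 233.8]
clip 0.58 [203.1, 276.3, 236.5, 288.7]
clip 0.56 [300.2, 225.0, 315.8, 255.6]
carriage_grip 0.88 [351.5, 211.9, 384.9, 249.5]
carriage_grip 0.75 [257.9, 200.8, 305.1, 264.4]
tray 0.91 [417.7, 240.6, 479.7, 313.6]
tray 0.25 [336.4, 220.7, 342.2, 239.3]
tray 0.55 [222.5, 177.6, 298.4, 224.3]
```

View pics/t6.png

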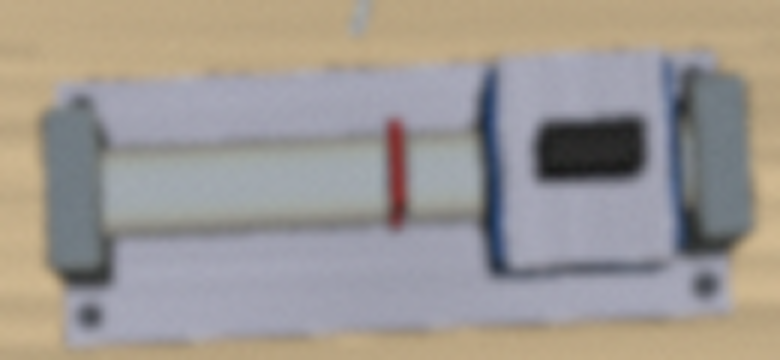

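```bash
python3 - <<'E'
from h import *
p=arm.grab_frame("top")
f=lambda c,z:back(p,(272+(c[0]-2.5)/6,203+(c[1]-2.5)/6),z)
C=[f(c,12) for c in((62,87),(716,52),(70,345),(733,311))]
print("base",[c[:2].round() for c in C]);m=sum(C)/4
d=(C[0]+C[2]-C[1]-C[3])/2;print("center",m,"len",np.linalg.norm(d),"yaw",np.arctan2(-d[0],d[1]))
L=[f(c,105) for c in((42,110),(95,105),(48,274),(105,270))];Rr=[f(c,105) for c in((690,73),(745,75),(698,243),(752,237))]
l=sum(L)/4;r=sum(Rr)/4;d=l-r;print("blocks",l,r,"mid",(l+r)/2,np.linalg.norm(d),"yaw",np.arctan2(-d[0],d[1]))
print("shaft c",f((243,188),95),"clip lo/hi",f((397,122),110),f((398,225),80),"mid",f((397,175),130))
print("grip",f((590,149),158),[f(c,158)[:2].round() for c in((538,122),(645,118),(540,180),(645,178))])
e=[f(c,116) for c in((488,62),(500,270),(668,55),(680,262))];print("plate",[x[:2].round() for x in e])
# tray
T=arm.trace("tray",p)[0]["mask"].astype(np.uint8);c=max(cv2.findContours(T,0,2)[0],key=cv2.contourArea)
b=cv2.boxPoints(cv2.minAreaRect(c));print("tray",[back(p,x,30)[:2].round() for x in b])
E
```

```text
base [array([643., 166.]), array([ 662., -130.]), array([526., 160.]), array([ 545., -137.])]
center [594.07281444  14.40136248  12.        ] len 296.97747774427916 yaw 0.06368357592613831
blocks [584.53447314 152.87925654 105.        ] [ 601.4860216  -121.05231972  105.        ] mid [593.01024737  15.91346841 105.        ] 274.45557649104796 yaw 0.06180360800897201
shaft c [587.23929033  81.13457017  95.        ] clip lo/hi [614.0845837   16.21707765 110.        ] [573.88373299  14.74655817  80.        ] mid [588.87575138  16.50486513 130.        ]
grip [596.67446272 -61.24449451 158.        ] [array([608., -40.]), array([610., -84.]), array([584., -41.]), array([585., -84.])]
plate [array([639., -22.]), array([551., -27.]), array([643., -98.]), array([ 555., -102.])]
tray [array([ 420., -191.]), array([ 585., -237.]), array([ 550., -371.]), array([ 386., -323.])]
```

Request:
jog_arm(targets=[[3,-4,3,0,0,0.187,1.5],[7,-10,3,0,0,0.37,1.5],[10,-15,3,0,0,0.56,1.5],[13,-20,3,0,0,0.74,1.5],[17.8,-24.6,3,0,0,0.9,1.5]])

```text
time: 5.92
tcp_pos: [571.6, 101.3, 263.7]
orientation: [-1.124, -2.932, 0.001]
contact_force: [-0.2, 0.8, -0.5]
width: 0.267
```

Request:
jog_arm(targets=[[0,0,0,0,0,0.187,1.5],[0,0,0,0,0,0.37,1.5],[0,0,0,0,0,0.56,1.5],[0,0,0,0,0,0.74,1.5],[0,0,0,0,0,0.784,1.5]])

```text
time: 6.55
tcp_pos: [571.1, 102.9, 263.2]
orientation: [0.076, -3.139, 0.0]
contact_force: [-0.2, 0.3, -0.4]
width: 0.264
```

Request:
jog_arm(targets=[[0,0,0,0,0,0,1.5],[0,0,0,0,0,0,1.5]])

```text
time: 6.8
tcp_pos: [571.3, 103.0, 263.9]
orientation: [0.071, -3.14, 0.0]
contact_force: [-0.5, 0.5, -0.7]
width: 0.268
```

```bash
python3 - <<'E'
from h import *
s=arm.sense();print(s["tcp_pos"],s["orientation"],s["joints"],s["width"])
w=arm.grab_frame("wrist");q=arm.grab_frame("scene")
a=w["frame"][...,::-1];b=q["frame"][180:300,230:390,::-1]
W=np.hstack([cv2.resize(a,(400,300)),cv2.resize(b,(400,300),interpolation=cv2.INTER_CUBIC)]);cv2.imwrite("pics/m7.png",cv2.resize(W,None,fx=1,fy=1))
save(w,"w7.png");K,R,t=cam(w);print(-R.T@t)
print(proj(w,[[588,14,130],[588,14,114]]),proj(q,[[593,15,127],[593,15,101]]))
E
```

```text
[571.2524526  103.0031029  263.86177303] [ 7.12611423e-02 -3.13974875e+00  8.33079317e-05] [ 1.35446897e-01  7.16885428e-02  1.78008497e+00  6.63568662e-05
  1.29085386e+00 -1.48075290e+00] 0.2676754871574343
[504.48743087  99.65683375 410.15306992]
[[210.21563485 245.42932866]
 [215.97393552 240.12931088]] [[309.09510192 229.82568142]
 [309.06357787 239.64982232]]
```

View pics/m7.png

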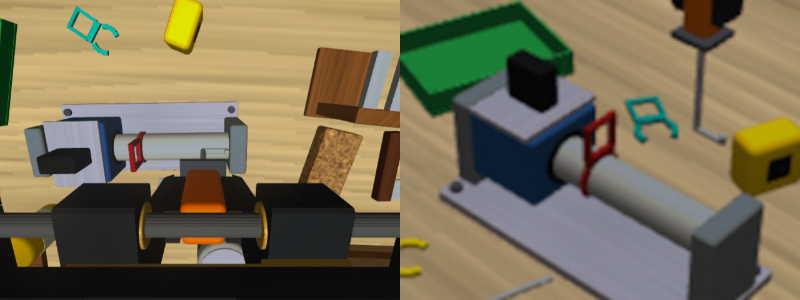

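```bash
python3 - <<'E'
from h import *
w=arm.grab_frame("wrist");im=w["frame"].astype(int)
r=(im[...,0]>90)&(im[...,1]<60)&(im[...,2]<60);r[330:]=0;r[:150]=0;r[:,300:]=0
v,u=np.nonzero(r);print(u.min(),u.max(),v.min(),v.max())
T=arm.sense()["tcp_pos"];h=np.array([.046,-.999,0])
P=[T+[1,0,0]+h*k-[0,0,z] for k,z in((0,20),(0,105),(13,105),(29,105),(29,98))]
c=np.array([593.5,15.2,0]);ey=np.array([-.063,.998,0]);ex=np.array([.998,.063,0])
Q=[c+ex*x+[0,0,z] for x,z in((-13,101),(13,101),(13,127),(-13,127),(-15,134),(15,134))]
big=cv2.resize(im[200:290,170:400].astype(np.uint8)[...,::-1].copy(),None,fx=3.4,fy=3.4,interpolation=cv2.INTER_CUBIC)
def dot(ps,col):
    for x in proj(w,ps): cv2.circle(big,tuple(int(k) for k in (x-[170,200])*3.4),2,col,-1)
dot(P,(255,0,255));dot(Q,(0,255,0));
q=arm.grab_frame("scene");b2=cv2.resize(q["frame"][195:265,270:390,::-1].copy(),None,fx=6,fy=6,interpolation=cv2.INTER_CUBIC)
for X,col in((P,(255,0,255)),(Q,(0,255,0))):
    for x in proj(q,X): cv2.circle(b2,tuple(int(k) for k in (x-[270,195])*6),2,col,-1)
b2=b2[:290]
W=np.zeros((600,800,3),np.uint8);W[:big.shape[0],:big.shape[1]]=big;W[308:598,:720]=b2
cv2.imwrite("pics/m8.png",W)
E
```

```text
205 299 212 329
```

View pics/m8.png

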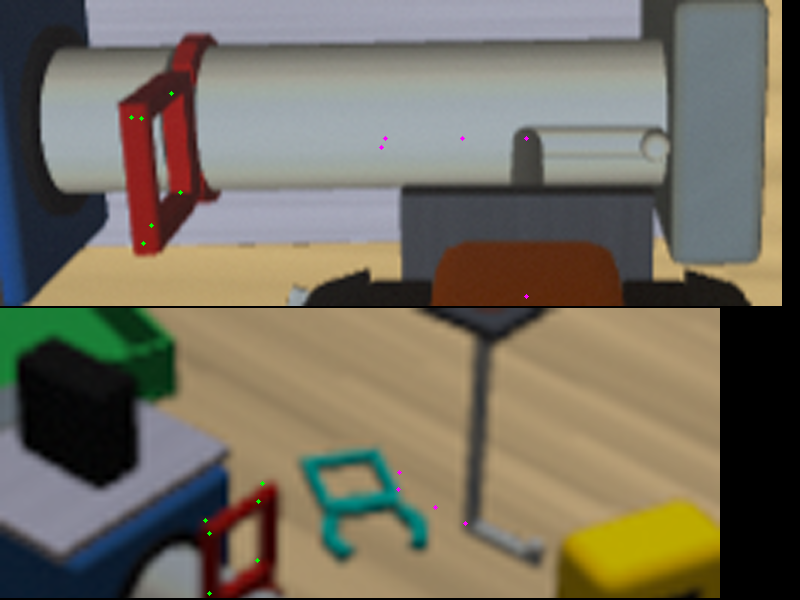

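```bash
python3 - <<'E'
from h import *
q=arm.grab_frame("scene")
A=cv2.imread("pics/scene.png")[200:300,410:500].astype(int);B=cv2.resize(cv2.imread("pics/s6.png"),(90,100),interpolation=cv2.INTER_AREA).astype(int)
D=np.abs(A-B).sum(2)
T=np.array([410,331,236.])
for s in(1,-1):
    P=proj(q,[T+[s*k,0,-105] for k in(0,10,20,29)]);print(s,P.round())
    print([int(D[int(v)-201:int(v)-198,int(u)-411:int(u)-408].max()) for u,v in P])
x,y=(proj(q,[T-[0,0,105]])[0]-[410,200]).astype(int)
print(x,y);print(D[y-8:y+12,max(0,x-16):x+20:2])
E
```

```text
1 [[489. 257.]
 [487. 260.]
 [484. 262.]
 [482. 264.]]
[65, 111, 174, 12]
-1 [[489. 257.]
 [492. 255.]
 [494. 253.]
 [496. 251.]]
[65, 162, 207, 34]
79 57
[[ 15   8  10  12  12  10  11  11  12  74 199  34   9  12]
 [  9  13  11  13  14  11  12   8  10 105 202  21  12  13]
 [ 51   9  14  11   9  12  11   9  10 143 185   3  12  11]
 [138  35  11  13  12  12   9   8   7 174 164   6  11  10]
 [166 112  34   7  12  12   9  12   7 181 119  12  10  11]
 [164 165 110  39   9   9  10  14  17 162  73  12  11   9]
 [164 167 164 107  12   9  11  10  38  81  52  10  10  11]
 [164 164 163 157  10  10  12  26  60  71  19   8  11  11]
 [160 162 159 177  10  10  13  56  61  61  10  11  11  11]
 [161 159 153 158  10  17  49  61  65  18  12  11  13  12]
 [162 156 192 134  12  38  59  60  67  12  12  10  13  11]
 [184 196 240  96   7 115 111  77  15  10  10  11  12  12]
 [249 262 270  79   8 139 141  39  11  10  11  12  11  11]
 [292 290 282  59  11  64  74   4  11  11  11  11  11  11]
 [296 298 296  25  11   3  11   9   8  10   9  11  13  10]
 [287 296 274  11  11  10  14  10  10  12   8   9   9  10]
 [288 293 196  10  12  11  11  10   9  12  13  10  10  11]
 [286 295 122  12  11  12  12   9  11  10   8  11  10  13]
 [269 292  97  12  10  11  11  10  10  10   8  10  12  12]
 [260 278  76   9   9  12  13  10  13   9  11   9  11   8]]
```

```bash
python3 - <<'E'
from h import *
q=arm.grab_frame("scene");p=arm.grab_frame("top")
for pic,f in((q,"scene.png"),(p,"top.png")):
    A=cv2.imread("pics/"+f).astype(int);B=pic["frame"][...,::-1].astype(int);D=np.abs(A-B).sum(2)
    for s in(1,-1):
        P=proj(pic,[[490.5+s*k,326-s*k*.05,35] for k in(0,8,16,24,29)]);print(f,s,P.round(),[int(D[int(v)-1:int(v)+2,int(u)-1:int(u)+2].max()) for u,v in P])
    c=proj(pic,[[490,326,35]])[0].astype(int);print(c);print(D[c[1]-16:c[1]+16,c[0]-24:c[0]+24:2])
E
```

```text
scene.png 1 [[456. 312.]
 [453. 314.]
 [451. 316.]
 [449. 318.]
 [447. 319.]] [11, 12, 11, 11, 10]
scene.png -1 [[456. 312.]
 [458. 310.]
 [460. 308.]
 [463. 306.]
 [464. 305.]] [11, 10, 12, 12, 11]
[455 311]
[[24 24 10  4 11  5  5  2 11  8  8 11 13 13 11 14 12 12 12 12 17 21 20 23]
 [23 20  8  4  8  8  6  7  8  8  5  5  9 15 13 13 10 14 12 18 23 24 23 22]
 [26 17  9  7 10  6  5  8  7  5  8 10  6 10 12 14 16 15 11 18 23 20 23 26]
 [25 19  7  7 12  5  5  9  7  5  2  8  7  6 13 12 12 14 10 19 25 26 25 26]
 [23 12  7 14 10  6  4  9 12  9  6  9  8  9 12 10 15 11  7 22 25 23 22 24]
 [23  8  6  4  7  6 10  6  6 11  5  9  3  5  5 11 12 11  8 21 24 25 23 22]
 [27 12  9  5  8 13  3  8  7  5  7  9  5  7  7  4 11  4 12 21 25 25 23 23]
 [23  8  6  6  7  6  6  9  9  7  7  8  4  6  3  5  5  7 13 25 25 25 24 25]
 [22  9  6  5  7 10  6 10  7 12  7  4 10  8  4  5  6  7 20 22 28 24 23 26]
 [19 10  8  5  8  4  8  7  7  7 12  7  7  6  4  9  9  7 20 25 23 26 25 23]
 [15 12  5  7  6  5  9  7  5  5  5  5  9  6  6  4 10  8 18 25 27 25 26 23]
 [18  8 11 12 10 11  8  5 10 10  9  8  6 11  9 12  3  8 17 26 24 2
[... 4253 characters left out ...]
39  40  44  45  39  41  28  22  24  30  44  34  37  15  14  21  21
   26  28  22  19  41  28]
 [ 38  36  35  35  35  40  37  17  21  24  38  40  42  38  27  19  22  25
   18  20  27  28  44  32]
 [ 30  39  40  37  35  39  31  22  19  22  32  35  38  37  22  19  18  24
   24  16  24  29  36  42]
 [ 42  43  36  31  31  24  15  26  22  23  30  33  33  35  16  20  26  15
   24  17  20  30  40  38]
 [ 33  38  33  35  25  23  18  24  26  23  29  28  19  18  29  21  24  19
   16  23  19  35  38  40]
 [ 32  39  32  40  21  27  23  16  17  21  16  27  22  30  19  23  22  18
   21  23  28  33  40  35]
 [ 33  31  36  39  22  20  22  13  29  20  14  21  24  23  23  16  20  28
   24  19  21  28  39  35]]
```

Request:
jog_arm(targets=[[1.9,0,0,0,0,-0.187,1.5],[1.9,0,0,0,0,-0.374,1.5],[1.9,0,0,0,0,-0.561,1.5],[1.9,0,0,0,0,-0.748,1.5],[1.9,0,0,0,0,-0.935,1.5]])

```text
time: 7.78
tcp_pos: [590.5, 103.1, 264.5]
orientation: [1.359, 2.832, 0.0]
contact_force: [-0.2, 0.5, -1.1]
width: 0.266
```

Request:
jog_arm(targets=[[0,0,0,0,0,-0.187,1.5],[0,0,0,0,0,-0.374,1.5],[0,0,0,0,0,-0.561,1.5],[0,0,0,0,0,-0.748,1.5],[0,0,0,0,0,-0.935,1.5]])

```text
time: 8.4
tcp_pos: [590.5, 103.1, 264.5]
orientation: [2.49, 1.916, 0.0]
contact_force: [-0.4, 0.1, -0.4]
width: 0.266
```

Request:
jog_arm(targets=[[0,0,0,0,0,-0.187,1.5],[0,0,0,0,0,-0.374,1.5],[0,0,0,0,0,-0.561,1.5],[0,0,0,0,0,-0.748,1.5],[0,0,0,0,0,-0.935,1.5]])

```text
time: 9.02
tcp_pos: [590.5, 103.1, 264.5]
orientation: [3.086, 0.588, 0.0]
contact_force: [-0.6, -0.7, -0.1]
width: 0.269
```

Request:
jog_arm(targets=[[0,0,0,0,0,-0.187,1.5],[0,0,0,0,0,-0.319,1.5],[0,0,0,0,0,-0.319,1.5]])

```text
time: 9.4
tcp_pos: [590.5, 103.0, 264.5]
orientation: [3.14, 0.103, 0.0]
contact_force: [-0.9, -0.6, -0.5]
width: 0.268
```

```bash
python3 - <<'E'
from h import *
s=arm.sense();print(s["tcp_pos"],s["orientation"],s["joints"],s["width"],s["contact_force"])
o=s["orientation"];R=cv2.Rodrigues(o)[0];print("psi",np.degrees(np.arctan2(R[1,1],R[0,1])),R[:,2])
E
```

```text
[590.46707454 103.03674847 264.50249959] [3.13988679e+00 1.02571917e-01 8.57659574e-05] [ 1.31227208e-01  1.06839980e-01  1.74080576e+00 -3.75842646e-05
  1.29389562e+00  1.63672225e+00] 0.26789017693479783 [-0.90643564 -0.57885265 -0.49868747]
psi -86.2579232576448 [ 5.55815736e-05 -2.91301400e-05 -9.99999998e-01]
```

Request:
jog_arm(targets=[[0,0,-2,0,0,0,1.5],[0.5,-1,-4.7,0,0,0,1.5],[1.2,-3,-4.7,0,0,0,1.5],[1.4,-4,-4.7,0,0,0,1.5],[1.4,-4,-4.7,0,0,0,1.5]], grip_force=60)

```text
time: 10.02
tcp_pos: [605.4, 62.0, 218.6]
orientation: [-3.14, -0.098, -0.003]
contact_force: [-0.2, -0.4, -0.4]
width: 0.267
```

```bash
python3 - <<'E'
from h import *
print(arm.sense()["tcp_pos"],arm.sense()["contact_force"])
w=arm.grab_frame("wrist");q=arm.grab_frame("scene")
T=arm.sense()["tcp_pos"];h=np.array([.065,-.998,0])
P=[T+[-1,0,0]+h*k-[0,0,z] for k,z in((0,105),(13,105),(29,105),(29,98))]
a=cv2.resize(w["frame"][160:340,120:520,::-1],(800,360),interpolation=cv2.INTER_CUBIC)
for x in proj(w,P): cv2.circle(a,tuple(int(k) for k in (x-[120,160])*2),2,(255,0,255),-1)
b=cv2.resize(q["frame"][210:250,280:360,::-1],(480,240),interpolation=cv2.INTER_CUBIC)
for x in proj(q,P): cv2.circle(b,tuple(int(k) for k in (x-[280,210])*6),2,(255,0,255),-1)
W=np.zeros((600,800,3),np.uint8);W[:360]=a;W[360:,:480]=b;cv2.imwrite("pics/m9.png",W)
E
```

```text
[605.39841478  61.96229744 218.6101761 ] [-0.20956788 -0.37842964 -0.40488194]
```

View pics/m9.png

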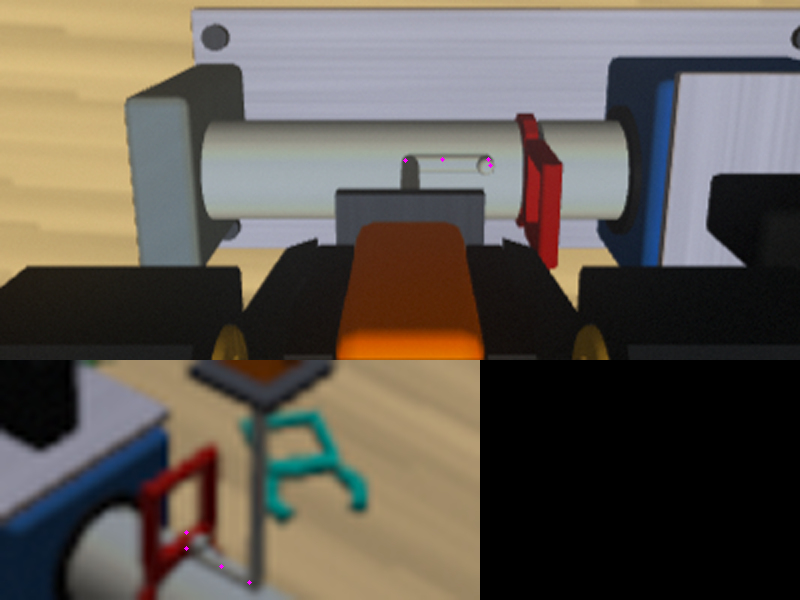

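Request:
jog_arm(targets=[[-1.4,0,-0.1,0,0,0,1.5],[-1.4,0,-0.1,0,0,0,1.5],[-1.4,0,-0.1,0,0,0,1.5]])

```text
time: 10.5
tcp_pos: [590.2, 63.4, 216.7]
orientation: [-3.14, -0.101, -0.001]
contact_force: [0.4, 1.0, -0.4]
width: 0.264
```

Request:
jog_arm(targets=[[0.05,-1,0,0,0,0,1.5],[0.1,-2,0,0,0,0,1.5],[0.15,-3,0,0,0,0,1.5],[0.2,-3.55,0,0,0,0,1.5],[0.2,-3.55,0,0,0,0,1.5]])

```text
time: 11.12
tcp_pos: [592.6, 26.9, 216.4]
orientation: [-3.14, -0.099, 0.0]
contact_force: [0.4, -0.8, -1.2]
width: 0.264
```

Request:
jog_arm(targets=[[0,0,0.3,0,0,0,1.5],[0,0,0.6,0,0,0,1.5],[0,0,0.9,0,0,0,1.5],[0,0,1.2,0,0,0,1.5],[0,0,1.4,0,0,0,1.5]])

```text
time: 11.75
tcp_pos: [592.0, 27.7, 229.3]
orientation: [-3.14, -0.101, 0.002]
contact_force: [1.4, 0.0, -10.1]
width: 0.269
```

Request:
jog_arm(targets=[[0,0,0.3,0,0,0,1.5],[0,0,0.6,0,0,0,1.5],[0,0,0.9,0,0,0,1.5],[0,0,1.2,0,0,0,1.5],[0,0,1.5,0,0,0,1.5]])

```text
time: 12.38
tcp_pos: [594.3, 27.4, 249.0]
orientation: [3.14, 0.1, 0.009]
contact_force: [0.2, -0.7, -0.4]
width: 0.267
```

Request:
jog_arm(targets=[[0,0,0.4,0,0,0,1.5],[0,0,0.8,0,0,0,1.5],[0,0,1.2,0,0,0,1.5],[0,0,1.6,0,0,0,1.5],[0,0,2.0,0,0,0,1.5]])

```text
time: 13.0
tcp_pos: [592.4, 27.5, 265.7]
orientation: [-3.14, -0.1, 0.0]
contact_force: [-0.4, 0.5, -1.5]
width: 0.269
```

```bash
cat >> h.py <<'E'
def red(p,box):
    im=p["frame"].astype(int);r=(im[...,0]>70)&(im[...,1]*2.2<im[...,0])&(im[...,2]*2.2<im[...,0])
    l,t,rr,b=[int(x) for x in box];m=np.zeros_like(r);m[t:b,l:rr]=r[t:b,l:rr];v,u=np.nonzero(m)
    return (len(u),u.min(),u.max(),v.min(),v.max(),u.mean().round(1),v.mean().round(1)) if len(u) else 0
E
python3 - <<'E'
from h import *
q=arm.grab_frame("scene");T=arm.sense()["tcp_pos"]
print("hook/feet proj",proj(q,[T+[0,-13,-102],T+[0,-13,-169],[593,14,130],[593,14,75]]))
print(red(q,(250,150,350,280)))
E
```

```text
hook/feet proj [[309.08971065 215.0328515 ]
 [309.00891903 240.8888192 ]
 [308.76566121 228.47404052]
 [308.71104461 248.96181293]]
(207, np.int64(304), np.int64(318), np.int64(156), np.int64(237), np.float64(311.3), np.float64(186.7))
```

Request:
jog_arm(targets=[[0,0,1.3,0,0,0,1.5],[0,0,2.8,0,0,0,1.5],[-0.5,0,4,0,0,0,1.5],[-2,0,4,0,0,0,1.5],[-4,0,4,0,0,0,1.5]])

```text
time: 13.68
tcp_pos: [551.3, 27.5, 305.4]
orientation: [3.14, 0.1, -0.001]
contact_force: [-0.9, 0.1, -1.8]
width: 0.267
```

Request:
jog_arm(targets=[[-2,0,0,0,0,0,1.5],[-4,0,0,0,0,0.05,1.5],[-6,-0.5,0,0,0,0.1,1.5],[-7.5,-1.5,0,0,0,0.18,1.5],[-8,-3.5,0,0,0,0.26,1.5]])

```text
time: 14.3
tcp_pos: [470.3, -7.2, 305.1]
orientation: [-3.099, -0.513, 0.001]
contact_force: [0.3, -0.8, -2.1]
width: 0.272
```

Request:
jog_arm(targets=[[0,-2.5,0,0,0,0.1,1.5],[0,-5,0,0,0,0.2,1.5],[0,-7.5,0,0,0,0.3,1.5],[0,-10,0,0,0,0.4,1.5],[0,-12.5,0,0,0,0.5,1.5]])

```text
time: 14.92
tcp_pos: [471.1, -132.8, 305.0]
orientation: [-2.876, -1.262, 0.001]
contact_force: [-0.6, -0.3, -1.3]
width: 0.268
```

Request:
jog_arm(targets=[[0,-2.5,0,0,0,0.1,1.5],[0,-5,0,0,0,0.2,1.5],[0,-7.5,0,0,0,0.3,1.5],[0,-10,0,0,0,0.4,1.5],[0,-12,0,0,0,0.47,1.5]])

```text
time: 15.55
tcp_pos: [471.2, -252.8, 305.0]
orientation: [-2.504, -1.896, 0.001]
contact_force: [-0.5, 0.2, -1.2]
width: 0.27
```

```bash
python3 - <<'E'
from h import *
s=arm.sense();T=s["tcp_pos"];print(T,s["contact_force"],s["joints"][5]);R=cv2.Rodrigues(s["orientation"])[0];print("psi",np.degrees(np.arctan2(R[1,1],R[0,1])))
q=arm.grab_frame("scene")
for X in(T+[12,-4,-102],T+[12,-4,-169]):
    print(proj(q,[X]))
c=proj(q,[T+[12,-4,-130]])[0];print(red(q,(c[0]-30,c[1]-40,c[0]+30,c[1]+40)))
# tray refine: green mask in top
p=arm.grab_frame("top");T_=arm.trace("tray",p)[0];print(T_["conf"],T_["box"])
im=cv2.imread("pics/top.png")[...,::-1].astype(int)
g=((im[...,1]>im[...,0]*1.5)&(im[...,1]>im[...,2]*1.4)&(im[...,1]>70)).astype(np.uint8);g[:225]=0;g[:,:405]=0;g[330:]=0;g[:,500:]=0
k=max(cv2.findContours(g,0,2)[0],key=cv2.contourArea);r=cv2.minAreaRect(k);print(r,[back(p,x,30)[:2].round() for x in cv2.boxPoints(r)],back(p,r[0],30))
E
```

```text
[ 471.20293031 -252.75682214  304.97354451] [-0.51354107  0.21231109 -1.16370067] -0.2640344822114553
psi -15.74424372772529
[[263.80677779 141.30927192]]
[[265.29712502 165.45445003]]
(37, np.int64(261), np.int64(268), np.int64(137), np.int64(160), np.float64(264.0), np.float64(145.4))
0.93 [418.0, 239.1, 465.5, 308.1]
((448.94122314453125, 276.7353210449219), (49.23472595214844, 63.05926513671875), 14.03624439239502) [array([ 420., -197.]), array([ 582., -239.]), array([ 552., -366.]), array([ 390., -321.])] [ 485.43478497 -280.64665807   30.        ]
```

Request:
jog_arm(targets=[[0.1,-1.2,-2,0,0,0,1.5],[0.2,-2.4,-5,0,0,0,1.5],[0.2,-2.4,-8,0,0,0,1.5],[0.2,-2.4,-11,0,0,0,1.5],[0.2,-2.4,-12.3,0,0,0,1.5]])

```text
time: 16.32
tcp_pos: [472.6, -274.9, 178.9]
orientation: [-2.503, -1.891, 0.003]
contact_force: [0.0, -0.0, -2.1]
width: 0.263
```

Request:
jog_arm(targets=[[0,0,0,0,0,0,1.5],[0,0,0,0,0,0,1.5],[0,0,0,0,0,0,1.5],[0,0,-0.3,0,0,0,1.5],[0,0,-0.6,0,0,0,1.5]])

```text
time: 16.95
tcp_pos: [474.6, -276.6, 176.7]
orientation: [2.506, 1.893, 0.0]
contact_force: [-0.2, -1.3, -1.8]
width: 0.267
```

```bash
python3 - <<'E'
from h import *
s=arm.sense();T=s["tcp_pos"];print(T,s["contact_force"])
q=arm.grab_frame("scene")
print(proj(q,[T+[12,-4,-95],T+[12,-4,-102],T+[12,-4,-169],[485,-281,5]]))
c=proj(q,[T+[12,-4,-130]])[0];print(red(q,(c[0]-30,c[1]-30,c[0]+30,c[1]+40)))
w=arm.grab_frame("wrist");print(proj(w,[T+[12,-4,-95],T+[12,-4,-169]]))
b=cv2.resize(q["frame"][150:230,210:310,::-1],(500,400),interpolation=cv2.INTER_CUBIC)
W=np.zeros((600,800,3),np.uint8);W[:400,:500]=b;W[400:,500:]=0
a=cv2.resize(w["frame"][:,:,::-1],(300,225),interpolation=cv2.INTER_AREA);W[:225,500:]=a
x=proj(w,[T+[12,-4,-130]])[0].astype(int);l=max(0,min(540,x[0]-75));t=max(0,min(390,x[1]-50))
W[230:430,500:800]=cv2.resize(w["frame"][t:t+100,l:l+150,::-1],(300,200));cv2.imwrite("pics/m10.png",W)
E
```

```text
[ 474.6287147  -276.59473227  176.74399203] [-0.23208453 -1.26804367 -1.82530737]
[[259.64349904 181.03600839]
 [259.8074411  183.32200352]
 [261.32116027 204.42918301]
 [261.74092209 204.98687092]]
(43, np.int64(257), np.int64(264), np.int64(179), np.int64(198), np.float64(260.1), np.float64(186.9))
[[344.56863023 243.2356974 ]
 [340.21083734 220.23348789]]
```

View pics/m10.png

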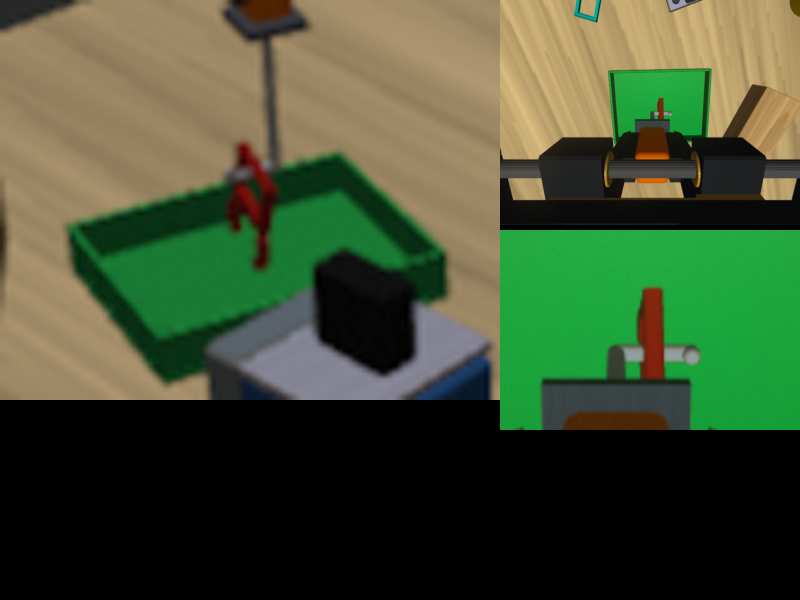

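Request:
jog_arm(targets=[[0,0,-0.45,0,0,0,1.5],[0,0,-1.45,0,0,0,1.5],[-5.8,1.6,-1.45,0,0,0,1.5],[-5.8,1.6,-1.45,0,0,0,1.5]])

```text
time: 17.55
tcp_pos: [411.3, -257.7, 158.4]
orientation: [-2.501, -1.888, 0.005]
contact_force: [0.5, -0.5, -0.8]
width: 0.27
```

```bash
python3 - <<'E'
from h import *
s=arm.sense();T=s["tcp_pos"];print(T,s["contact_force"])
q=arm.grab_frame("scene");w=arm.grab_frame("wrist")
print(proj(q,[[485,-281,5],[485,-281,79]]),red(q,(225,170,295,225)))
im=w["frame"].astype(int);r=(im[...,0]>90)&(im[...,1]<60)&(im[...,2]<60);r[:100]=0;r[330:]=0
n,l,st,cc=cv2.connectedComponentsWithStats(r.astype(np.uint8));print(st[1:][st[1:,4]>20],cc[1:][st[1:,4]>20]);
h=np.array([.966,-.26,0]);print(proj(w,[T+h*29-[0,0,105],[485,-281,5]]))
for c in cc[1:][st[1:,4]>20]: print(back(w,c,8).round())
b=cv2.resize(q["frame"][150:230,210:310,::-1],(500,400),interpolation=cv2.INTER_CUBIC)
W=np.zeros((600,800,3),np.uint8);W[:400,:500]=b
W[:400,500:]=0;W[:225,500:]=cv2.resize(w["frame"][100:325,170:470,::-1],(300,225));cv2.imwrite("pics/m11.png",W)
E
```

```text
[ 411.2927825  -257.67015136  158.40251898] [ 0.5254323  -0.49938393 -0.79327101]
[[261.74092209 204.98687092]
 [260.08250565 181.66854815]] (63, np.int64(258), np.int64(285), np.int64(194), np.int64(207), np.float64(271.8), np.float64(200.1))
[[ 404  178   35   14  280]
 [ 347  183   54   44 1234]
 [ 402  218   34   13  259]
 [ 290  324   70    6  285]] [[420.9        183.62142857]
 [374.63128039 204.2828201 ]
 [418.10810811 224.98841699]
 [324.5122807  326.0245614 ]]
[[362.31426075 236.14378425]
 [414.96818404 224.80779839]]
[ 496. -249.    8.]
[ 457. -255.    8.]
[ 487. -281.    8.]
[ 388. -348.    8.]
```

View pics/m11.png

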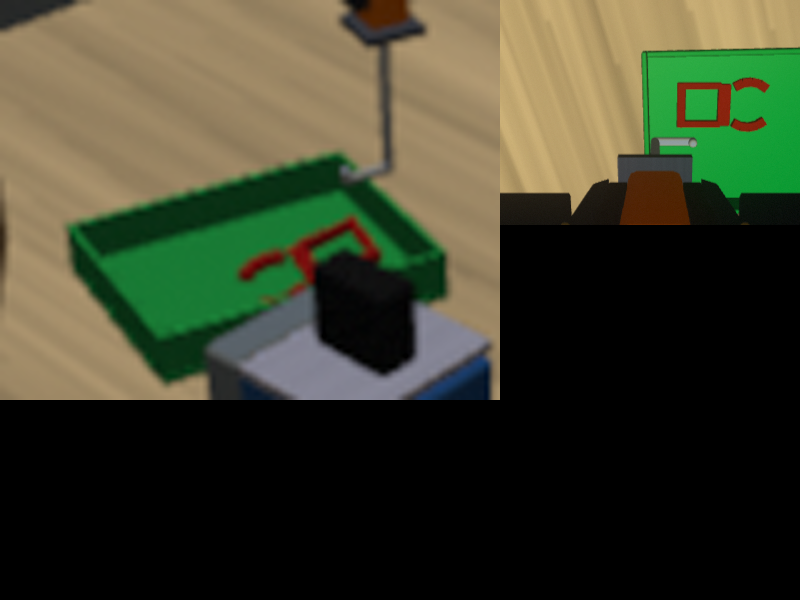

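```bash
python3 - <<'E'
from h import *
w=arm.grab_frame("wrist")
A=back(w,(347,205),8);B=back(w,(438,205),8);print(A,B,np.linalg.norm(A-B), np.linalg.norm(back(w,(420,178),8)-back(w,(420,231),8)))
E
```

```text
[ 437.34021685 -250.60032417    8.        ] [ 508.54620879 -270.82060971    8.        ] 74.02130258343038 43.624983715290746
```

Request:
jog_arm(targets=[[0,0,4.5,0,0,0.18,1.5],[1,2,9,0,0,0.36,1.5],[2,6,9,0,0,0.54,1.5],[3,10,9,0,0,0.72,1.5],[3,14,9,0,0,0.9,1.5]])

```text
time: 18.32
tcp_pos: [448.8, -119.6, 253.4]
orientation: [1.424, 2.797, 0.001]
contact_force: [0.5, 0.1, -1.1]
width: 0.268
```

Request:
jog_arm(targets=[[0,4,0,0,0,0.18,1.5],[0,8,0,0,0,0.36,1.5],[0,12,0,0,0,0.54,1.5],[0,16,0,0,0,0.72,1.5],[0,20,0,0,0,0.9,1.5]])

```text
time: 18.95
tcp_pos: [448.0, 81.3, 253.2]
orientation: [0.065, 3.138, 0.001]
contact_force: [0.1, -0.3, -0.6]
width: 0.266
```

Request:
jog_arm(targets=[[-1,5,0,0,0,0.18,1.5],[-2,10,0,0,0,0.36,1.5],[-3,15,0,0,0,0.54,1.5],[-3,20,0,0,0,0.72,1.5],[-3,24.6,0,0,0,0.9,1.5]])

```text
time: 19.58
tcp_pos: [417.3, 328.7, 253.1]
orientation: [-1.308, 2.853, 0.001]
contact_force: [0.7, -0.6, -0.5]
width: 0.261
```

Request:
jog_arm(targets=[[0,0,0,0,0,0.18,1.5],[0,0,0,0,0,0.36,1.5],[0,0,0,0,0,0.54,1.5],[0,0,0,0,0,0.637,1.5],[0,0,0,0,0,0.637,1.5]])

```text
time: 20.2
tcp_pos: [417.5, 326.6, 252.7]
orientation: [-2.127, 2.309, -0.0]
contact_force: [0.3, -0.3, -0.7]
width: 0.269
```

```bash
python3 - <<'E'
from h import *
s=arm.sense();T=s["tcp_pos"];print(s["time"],T,s["contact_force"],s["joints"],s["width"]);R=cv2.Rodrigues(s["orientation"])[0];print("psi",np.degrees(np.arctan2(R[1,1],R[0,1])))
E
```

```text
20.2 [417.46072937 326.6133039  252.66800083] [ 0.27937928 -0.33113086 -0.71712146] [ 6.16865242e-01 -2.14826016e-02  1.89612845e+00  7.40222985e-05
  1.26514150e+00 -2.44257146e+00] 0.26878487038352444
psi 175.2914918047612
```

Request:
jog_arm(targets=[[-0.5,0.2,-5,0,0,0,1.5],[-0.5,0.2,-9,0,0,0,1.5],[-0.5,0.2,-9.9,0,0,0,1.5],[-0.5,0.2,-9.9,0,0,0,1.5]])

```text
time: 20.7
tcp_pos: [411.9, 327.9, 153.3]
orientation: [-2.128, 2.311, -0.0]
contact_force: [0.1, -1.1, -0.7]
width: 0.267
```

Request:
jog_arm(targets=[[1.5,-0.07,0,0,0,0,1.5],[3,-0.15,0,0,0,0,1.5],[4,-0.2,0,0,0,0,1.5],[4.5,-0.22,0,0,0,0,1.5],[4.5,-0.22,0,0,0,0,1.5]])

```text
time: 21.32
tcp_pos: [456.8, 325.2, 152.9]
orientation: [2.128, -2.311, -0.0]
contact_force: [-0.2, 0.3, -0.3]
width: 0.265
```

```bash
python3 - <<'E'
from h import *
s=arm.sense();T=s["tcp_pos"];print(T,s["contact_force"],s["wrist_torque"],s["joints"][5])
w=arm.grab_frame("wrist");save(w,"w12.png");K,R,t=cam(w);print(-R.T@t)
a=w["frame"][200:330,220:420,::-1];cv2.imwrite("pics/m12.png",cv2.resize(a,(800,520),interpolation=cv2.INTER_CUBIC))
e=np.array([.9988,-.0490,0]);n=np.array([.049,.9988,0]);S=np.array([490.5,325.8,120])
print(proj(w,[S-36*e+8*n,S-36*e-8*n,S-36*e+26*n,S-36*e-26*n, T+[0,1,-20]+[0,0,0],T+[0,1,-50]]))
E
```

```text
[456.83094558 325.18763179 152.9021652 ] [-0.22128087  0.32477849 -0.29109125] [0.11881002 0.10148626 0.01262661] -2.485284261860164
[451.0862284  258.41563948 299.13078958]
[[329.08771518 293.63960676]
 [328.1631736  264.4179532 ]
 [330.08121197 325.04070243]
 [327.07302187 229.96191951]
 [323.94283022 286.62734691]
 [323.99998482 266.06783936]]
```

Request:
jog_arm(targets=[[1,0.05,0,0,0,0,1.5],[2,0,0,0,0,0,1.5],[3,-0.05,0,0,0,0,1.5],[3.35,-0.05,0,0,0,0,1.5],[3.35,-0.05,0,0,0,0,1.5]])

```text
time: 22.0
tcp_pos: [490.2, 324.8, 152.9]
orientation: [2.128, -2.31, -0.0]
contact_force: [0.1, -0.5, -1.2]
width: 0.267
```

Request:
jog_arm(targets=[[0,0,-0.4,0,0,0,1.5],[0,0,-0.8,0,0,0,1.5],[0,0,-1.0,0,0,0,1.5],[0,0,-1.15,0,0,0,1.5],[0,0,-1.15,0,0,0,1.5]])

```text
time: 22.62
tcp_pos: [489.8, 324.8, 141.4]
orientation: [2.129, -2.31, -0.0]
contact_force: [0.1, 0.6, -2.3]
width: 0.266
```

Request:
jog_arm(targets=[[0,0,-0.1,0,0,0,1.5],[0,0,-0.15,0,0,0,1.5],[0,0,-0.15,0,0,0,1.5]])

```text
time: 23.0
tcp_pos: [489.9, 324.9, 139.9]
orientation: [2.129, -2.31, -0.0]
contact_force: [-0.5, 0.0, -0.9]
width: 0.267
```

Request:
jog_arm(targets=[[0,0,-0.05,0,0,0,3],[0,0,-0.05,0,0,0,5],[0,0,-0.05,0,0,0,7],[0,0,-0.05,0,0,0,7],[0,0,-0.05,0,0,0,7]])

```text
time: 23.62
tcp_pos: [490.0, 324.9, 139.5]
orientation: [-2.129, 2.31, 0.0]
contact_force: [0.4, 0.4, 0.1]
width: 0.769
```

Request:
jog_arm(targets=[[0,0,2,0,0,0,7],[0,0,6,0,0,0,7],[0,0,11,0,0,0,7],[0,0,15,0,0,0,7],[0,0,15,0,0,0,7]])

```text
time: 24.25
tcp_pos: [492.3, 326.2, 296.1]
orientation: [-2.122, 2.302, -0.003]
contact_force: [0.0, 0.9, 0.2]
width: 0.794
```

```bash
python3 - <<'E'
from h import *
s=arm.sense();print(s["time"],s["tcp_pos"],s["width"],s["contact_force"])
w=arm.grab_frame("wrist");q=arm.grab_frame("scene");t=arm.grab_frame("top")
x=proj(w,[[490.5,325.8,120]])[0].astype(int);print(x)
l=max(0,min(480,x[0]-80));tt=max(0,min(360,x[1]-60))
W=np.zeros((600,800,3),np.uint8);W[:360,:480]=cv2.resize(w["frame"][tt:tt+120,l:l+160,::-1],(480,360),interpolation=cv2.INTER_CUBIC)
W[:300,490:790]=cv2.resize(q["frame"][230:350,400:520,::-1],(300,300),interpolation=cv2.INTER_CUBIC)
cv2.imwrite("pics/m13.png",W);print(l,tt)
im=w["frame"].astype(int);o=(im[...,0]>150)&(im[...,1]<140)&(im[...,2]<60)&(im[...,0]>im[...,1]*1.6);v,u=np.nonzero(o)
print(u.min(),u.max(),v.min(),v.max(),back(w,((u.min()+u.max())/2,(v.min()+v.max())/2),182),proj(w,[[490.5,325.8,182]]))
for n in("pick","rack"): print([(d["conf"],d["box"]) for d in arm.trace(n,w)[:2]])
E
```

```text
24.25 [492.3057097  326.24891654 296.13846959] 0.7944651746533593 [0.02174986 0.8942238  0.15981447]
[327 216]
247 156
314 344 219 248 [489.64487926 325.61607359 182.        ] [[327.83830703 233.83628644]]
[(0.56, [307.7, 199.8, 349.4, 250.9])]
[(0.76, [269.7, 153.5, 375.9, 248.4]), (0.25, [156.7, 175.3, 267.6, 242.7])]
```

View pics/m13.png

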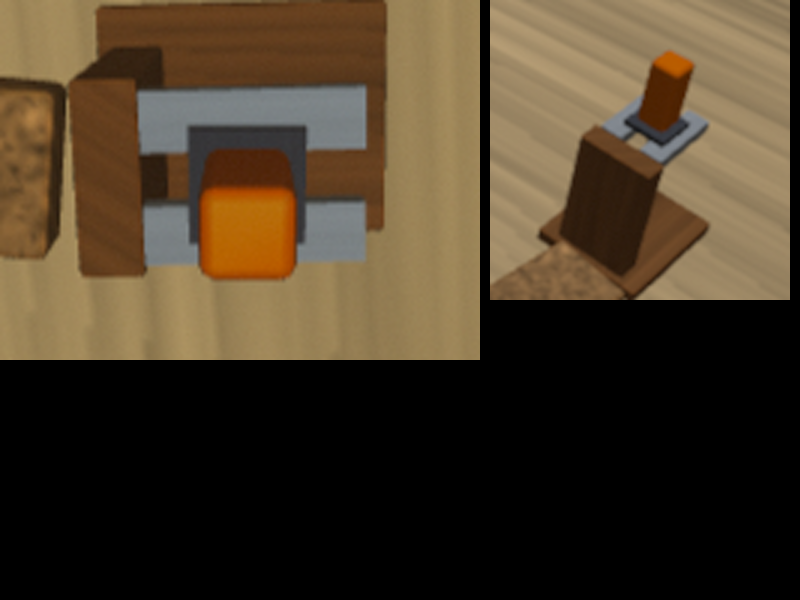

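Request:
jog_arm(targets=[[2,-5,0,0,0,-0.18,8.8],[4,-10.5,0,0,0,-0.36,8.8],[6,-16,0,0,0,-0.54,8.8],[8,-21.5,0,0,0,-0.72,8.8],[9,-27,0,0,0,-0.9,8.8]])

```text
time: 25.12
tcp_pos: [579.7, 52.9, 287.5]
orientation: [0.902, -3.006, -0.001]
contact_force: [-0.2, 1.1, -0.3]
width: 1.001
```

Request:
jog_arm(targets=[[1,-5.5,0,0,0,-0.18,8.8],[1.7,-11,0,0,0,-0.36,8.8],[1.7,-11.7,0,0,0,-0.526,8.8],[1.7,-11.7,0,0,0,-0.526,8.8],[1.7,-11.7,0,0,0,-0.526,8.8]])

```text
time: 25.75
tcp_pos: [596.5, -61.5, 288.4]
orientation: [0.104, -3.138, -0.001]
contact_force: [-0.1, -0.2, 0.0]
width: 0.995
```

```bash
python3 - <<'E'
from h import *
s=arm.sense();T=s["tcp_pos"];print(s["time"],T,s["width"]);R=cv2.Rodrigues(s["orientation"])[0];print("psi",np.degrees(np.arctan2(R[1,1],R[0,1])),s["joints"])
w=arm.grab_frame("wrist");im=w["frame"].astype(int)
e=proj(w,[[597.5,-62,158]])[0];print(e)
x,y=e.astype(int);print(im[y-24:y+24:3,x-40:x+40:4].sum(2))
for d in arm.trace("carriage_grip",w)[:2]: print(d["conf"],d["box"])
p=arm.grab_frame("top");a=arm.trace("clip",p);print([(d["conf"],d["box"]) for d in a[:4]])
E
```

```text
25.75 [596.50156619 -61.50803133 288.42112981] 0.9947390449685125
psi 93.81162710865465 [-1.44432992e-01  9.65118362e-02  1.70842245e+00  2.64804278e-04
  1.33848076e+00 -1.78181651e+00]
[323.93861146 232.13187789]
[[400 399 396 393 400 390 396 391 401 398 396 402 397 391 406 400 403 418
  397 385]
 [403 402 396 387  74  72  73  73  72  74  80  73  77  79  79  71 390 410
  398 393]
 [401 398 395 255  75  75  77  75  70  80  77  77  78  83  78  70 188 411
  390 393]
 [403 400 398  77  74  66  78  74  78  68  68  77  76  81  73  72  75 415
  395 392]
 [404 406 393  82  82  87  83  90  79  88  78  88  84  86  88  84  82 409
  390 390]
 [403 404 397  95 106 102 106 105 107 100 103 101 108 107 107 103  91 411
  392 394]
 [403 407 396  94 108 104 102  98  99 100 101 103 100 102 103 100  94 406
  395 394]
 [401 405 397  92 101 100 109 103  99  93 100  98  94  98  89 101  89 410
  391 395]
 [407 401 396  92  94 102  88 101 100  99  97  97 103  90 102  92  91 407
  391 399]
 [408 402 393  87 101  91  97  95  97  96  98 101  96  97  97  98  89 405
  390 395]
 [408 401 391  86  96  94  97  97  93 100  93  93  95  95  98  96  84 406
  395 401]
 [396 402 396  85  89  93  92  89  92  94  98  92  92  92  92  95  87 405
  398 404]
 [393 403 398 122  85  83  85  82  76  82  84  87  84  90  86  88 147 410
  396 404]
 [394 404 397 396 409 390 395 399 401 405 398 403 399 398 408 400 416 411
  393 410]
 [387 402 395 392 411 396 391 395 394 402 402 405 399 404 411 405 414 409
  396 404]
 [384 402 395 390 410 387 397 396 398 408 403 410 396 406 412 402 412 407
  393 401]]
0.72 [278.1, 167.0, 370.1, 271.4]
0.52 [243.4, 145.5, 577.6, 269.1]
[(0.56, [429.8, 267.3, 448.4, 295.8])]
```

Request:
jog_arm(targets=[[0,0,-5,0,0,0,8.8],[0,0,-10,0,0,0,8.8],[0,0,-14,0,0,0,8.8],[0,0,-16.2,0,0,0,8.8],[0,0,-16.2,0,0,0,8.8]])

```text
time: 26.58
tcp_pos: [595.1, -61.3, 125.2]
orientation: [0.102, -3.135, -0.001]
contact_force: [0.3, 0.8, 0.2]
width: 0.995
```

Request:
jog_arm(targets=[[0,0,0,0,0,0,5],[0,0,0,0,0,0,3.8],[0,0,0,0,0,0,3.8],[0,0,0,0,0,0,3.8],[0,0,0,0,0,0,3.8]], grip_force=25)

```text
time: 27.2
tcp_pos: [597.3, -62.7, 128.1]
orientation: [-0.1, 3.139, -0.002]
contact_force: [-0.7, -3.2, 1.9]
width: 0.497
```

Request:
jog_arm(targets=[[-0.05,0.8,0,0,0,0,3.8],[-0.1,1.6,0,0,0,0,3.8],[-0.15,2.4,0,0,0,0,3.8],[-0.2,3.2,0,0,0,0,3.8],[-0.25,4,0,0,0,0,3.8]])

```text
time: 27.82
tcp_pos: [594.8, -21.6, 128.0]
orientation: [-0.1, 3.139, -0.001]
contact_force: [-1.7, -3.6, 4.7]
width: 0.494
```

Request:
jog_arm(targets=[[-0.05,0.8,0,0,0,0,3.8],[-0.1,1.6,0,0,0,0,3.8],[-0.15,2.4,0,0,0,0,3.8],[-0.2,3.2,0,0,0,0,3.8],[-0.25,4,0,0,0,0,3.8]])

```text
time: 28.45
tcp_pos: [592.3, 18.5, 128.1]
orientation: [-0.1, 3.139, -0.001]
contact_force: [-0.8, -4.0, 5.8]
width: 0.496
```

Request:
jog_arm(targets=[[-0.05,0.8,0,0,0,0,3.8],[-0.1,1.6,0,0,0,0,3.8],[-0.15,2.4,0,0,0,0,3.8],[-0.2,3.2,0,0,0,0,3.8],[-0.25,4,0,0,0,0,3.8]])

```text
time: 29.08
tcp_pos: [589.8, 58.5, 128.0]
orientation: [-0.1, 3.139, -0.0]
contact_force: [0.1, -3.9, 4.8]
width: 0.499
```

Request:
jog_arm(targets=[[-0.05,0.8,0,0,0,0,3.8],[-0.1,1.6,0,0,0,0,3.8],[-0.15,2.4,0,0,0,0,3.8],[-0.2,3.1,0,0,0,0,3.8],[-0.22,3.5,0,0,0,0,3.8]])

```text
time: 29.7
tcp_pos: [587.6, 93.7, 128.0]
orientation: [-0.1, 3.139, 0.0]
contact_force: [0.3, -3.1, 5.2]
width: 0.498
```

Request:
jog_arm(targets=[[-0.01,0.2,0,0,0,0,3.8],[-0.02,0.4,0,0,0,0,3.8],[-0.04,0.6,0,0,0,0,3.8]])

```text
time: 30.08
tcp_pos: [587.2, 99.5, 128.1]
orientation: [-0.1, 3.139, 0.0]
contact_force: [0.5, -3.3, 4.3]
width: 0.496
```

Request:
jog_arm(targets=[[-0.01,0.15,0,0,0,0,3.8],[-0.02,0.3,0,0,0,0,3.8]])

```text
time: 30.32
tcp_pos: [587.2, 100.0, 128.0]
orientation: [-0.101, 3.139, -0.006]
contact_force: [1.1, -16.0, 6.4]
width: 0.499
```

Request:
jog_arm(targets=[[-0.01,0.15,0,0,0,0,3.8],[-0.01,0.25,0,0,0,0,3.8]])

```text
time: 30.58
tcp_pos: [587.2, 100.0, 128.0]
orientation: [-0.101, 3.139, -0.012]
contact_force: [2.9, -22.0, 6.1]
width: 0.495
```

Request:
jog_arm(targets=[[0.05,-0.8,0,0,0,0,3.8],[0.1,-1.6,0,0,0,0,3.8],[0.15,-2.4,0,0,0,0,3.8],[0.2,-3.2,0,0,0,0,3.8],[0.25,-4,0,0,0,0,3.8]])

```text
time: 31.2
tcp_pos: [589.3, 65.6, 127.9]
orientation: [-0.1, 3.139, 0.003]
contact_force: [-0.1, 4.0, 6.2]
width: 0.502
```

Request:
jog_arm(targets=[[0.05,-0.8,0,0,0,0,3.8],[0.1,-1.6,0,0,0,0,3.8],[0.15,-2.4,0,0,0,0,3.8],[0.2,-3.2,0,0,0,0,3.8],[0.25,-4,0,0,0,0,3.8]])

```text
time: 31.82
tcp_pos: [591.8, 25.6, 127.9]
orientation: [-0.1, 3.139, 0.003]
contact_force: [0.4, 3.2, 4.9]
width: 0.495
```

Request:
jog_arm(targets=[[0.05,-0.8,0,0,0,0,3.8],[0.1,-1.6,0,0,0,0,3.8],[0.15,-2.4,0,0,0,0,3.8],[0.2,-3.2,0,0,0,0,3.8],[0.25,-4,0,0,0,0,3.8]])

```text
time: 32.45
tcp_pos: [594.3, -14.4, 127.9]
orientation: [-0.1, 3.139, 0.003]
contact_force: [-0.5, 4.0, 6.6]
width: 0.499
```

Request:
jog_arm(targets=[[0.05,-0.8,0,0,0,0,3.8],[0.1,-1.6,0,0,0,0,3.8],[0.15,-2.4,0,0,0,0,3.8],[0.2,-3.2,0,0,0,0,3.8],[0.25,-4,0,0,0,0,3.8]])

```text
time: 33.08
tcp_pos: [596.8, -54.4, 127.9]
orientation: [-0.1, 3.139, 0.003]
contact_force: [-0.1, 4.4, 6.1]
width: 0.501
```

Request:
jog_arm(targets=[[0.03,-0.5,0,0,0,0,3.8],[0.06,-1.0,0,0,0,0,3.8],[0.07,-1.2,0,0,0,0,3.8]])

```text
time: 33.45
tcp_pos: [597.5, -66.6, 127.9]
orientation: [-0.1, 3.139, 0.002]
contact_force: [0.8, 2.5, 6.1]
width: 0.497
```

Request:
jog_arm(targets=[[0.02,-0.3,0,0,0,0,3.8],[0.04,-0.6,0,0,0,0,3.8],[0.05,-0.8,0,0,0,0,3.8]])

```text
time: 33.83
tcp_pos: [597.8, -71.9, 127.7]
orientation: [-0.098, 3.14, 0.01]
contact_force: [-0.2, 14.9, 7.9]
width: 0.5
```

Request:
jog_arm(targets=[[0.01,-0.2,0,0,0,0,3.8],[0.01,-0.2,0,0,0,0,3.8]])

```text
time: 34.08
tcp_pos: [597.8, -71.8, 127.7]
orientation: [0.098, -3.14, -0.015]
contact_force: [-1.0, 17.1, 7.7]
width: 0.498
```

Request:
jog_arm(targets=[[0,0,0,0,0,0,6],[0,0,0,0,0,0,7.5],[0,0,0,0,0,0,8.8],[0,0,0,0,0,0,8.8],[0,0,0,0,0,0,8.8]])

```text
time: 34.7
tcp_pos: [597.7, -77.9, 127.2]
orientation: [0.099, -3.14, -0.0]
contact_force: [-0.9, 0.3, 0.6]
width: 0.996
```

Request:
jog_arm(targets=[[0,0.4,2,0,0,0,8.8],[0,0.4,6,0,0,0,8.8],[0,0.4,11,0,0,0,8.8],[0,0.4,16,0,0,0,8.8],[0,0.4,16,0,0,0,8.8]])

```text
time: 35.33
tcp_pos: [601.1, -74.0, 295.5]
orientation: [-0.099, 3.128, -0.004]
contact_force: [0.1, -0.3, 0.2]
width: 1.0
```

```bash
python3 - <<'E'
from h import *
s=arm.sense();T=s["tcp_pos"];print(s["time"],T,s["width"],s["contact_force"])
w=arm.grab_frame("wrist");im=w["frame"].astype(int).sum(2)
e=proj(w,[[598,-71.8,158]])[0];x,y=e.astype(int);print(e)
row=im[y,x-60:x+60];k=np.nonzero(row<150)[0];a,b=[back(w,(x-60+i,y),158) for i in(k.min(),k.max()+1)];print("grip ends y",a,b)
p=arm.grab_frame("top");q=arm.grab_frame("scene")
for f,pic in(("top.png",p),("scene.png",q)):
    A=cv2.imread("pics/"+f).astype(int)[...,::-1];D=(np.abs(A-pic["frame"].astype(int)).sum(2)>110).astype(np.uint8)
    n,l,st,c=cv2.connectedComponentsWithStats(D);print(f,[(list(map(int,st[i])),c[i].round().tolist()) for i in range(1,n) if st[i,4]>25])
print(red(p,(415,235,485,320)),[(d["conf"],d["box"]) for d in arm.trace("clip",p)[:4]],[(d["conf"],d["box"]) for d in arm.trace("pick",q)[:2]])
E
```

```text
35.325 [601.06773741 -73.96141311 295.54193272] 0.9996928986489577 [ 0.07440336 -0.29869176  0.24175377]
[328.2783423  222.69625326]
grip ends y [598.81679421 -93.06340759 158.        ] [595.14538928 -36.27525675 158.        ]
top.png [([339, 153, 108, 109, 6119], [394.0, 199.0]), ([364, 203, 9, 5, 39], [368.0, 205.0]), ([426, 214, 10, 6, 42], [431.0, 216.0]), ([362, 224, 6, 8, 39], [365.0, 228.0]), ([357, 251, 8, 7, 39], [360.0, 254.0]), ([332, 258, 100, 222, 12219], [380.0, 362.0]), ([426, 269, 23, 28, 210], [436.0, 282.0]), ([374, 299, 30, 8, 86], [388.0, 302.0]), ([0, 367, 115, 113, 6928], [41.0, 430.0]), ([331, 424, 7, 10, 38], [334.0, 428.0]), ([339, 439, 41, 31, 596], [358.0, 454.0]), ([250, 449, 55, 31, 991], [277.0, 464.0]), ([337, 455, 40, 18, 77], [355.0, 465.0]), ([314, 461, 14, 19, 61], [320.0, 468.0]), ([262, 472, 30, 8, 166], [276.0, 476.0]), ([334, 477, 22, 3, 55], [345.0, 478.0])]
scene.png [([505, 0, 23, 34, 439], [514.0, 14.0]), ([543, 0, 25, 41, 393], [553.0, 15.0]), ([250, 9, 19, 10, 117], [258.0, 14.0]), ([503, 35, 8, 6, 35], [506.0, 37.0]), ([251, 46, 44, 11, 1
[... 444 characters left out ...]
5], [429.0, 117.0]), ([475, 121, 55, 29, 952], [502.0, 134.0]), ([268, 199, 9, 19, 52], [271.0, 207.0]), ([285, 209, 9, 17, 60], [290.0, 218.0]), ([320, 213, 24, 24, 236], [333.0, 224.0]), ([279, 218, 27, 18, 73], [291.0, 227.0]), ([303, 219, 14, 28, 197], [310.0, 234.0]), ([289, 233, 11, 16, 55], [293.0, 239.0]), ([282, 252, 15, 10, 53], [289.0, 257.0]), ([229, 254, 15, 25, 163], [238.0, 269.0]), ([205, 276, 33, 15, 170], [220.0, 284.0])]
(15, np.int64(433), np.int64(443), np.int64(280), np.int64(284), np.float64(438.1), np.float64(281.9)) [(0.57, [433.9, 268.6, 448.5, 286.2]), (0.28, [450.4, 190.7, 516.5, 250.9])] [(0.96, [454.8, 252.2, 480.5, 290.6]), (0.58, [240.5, 200.8, 379.6, 326.9])]
```

```bash
python3 -c "
from workcell import arm
print(arm.job_done())"
```

```text
the job is handed in; nothing more can be done
None
```

The job is done and handed in at about 35 s on the robot's clock. The interface gives no verdict, so what follows rests on my own checks.

- **Clip:** I took the pick from the rack, put its hook through the red clip's eye and lifted the clip out of the groove. The pull I read while lifting was about 10 N. I laid the clip in the tray, and the close view shows it flat, 74 × 44 mm as measured there.
- **Pick:** I hung it back in the rack before moving the carriage. The picture shows its shoulder on both tines, with the handle within about 1 mm of the seat.
- **Carriage:** I ran it to the far stop (22 N contact) and back against its starting end block (17 N contact). The measured stroke was 171.8 mm against the 172 mm given. Drag was an even 3 to 4 N in both directions, read about every 40 mm, so I felt no sticky spots, though a very short one could lie between readings.

**Checks that disagreed:**
- **Hook direction:** By my measurements, the pick started in the rack with its hook towards the post (+x). The description says it points out along −x, so I hung it back that way, within about 0.04 rad.
- **Look-alike clips:** The teal and yellow ones changed pose between the start and now. The network boxes had already shifted at 4.8 s, while the arm was only at the rack, so they seem to have toppled on their own. No listed bystander showed as moved in the before-and-after comparison, apart from areas the arm hid.
- **Final carriage picture:** My last pixel measurement of the carriage's grip ran into a shadow at one end. The other end agrees with home to about 1 mm.

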